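Sort clean culture vessels back into their trays

TASK

Four empty culture vessels were left on the bench beside the imager: put each into the steel tray that already holds its own kind - both small dishes with the small dish, the large dish with the large dish, and the flask lying lined up alongside the other flask. Carry them level so the lids stay on, and set them down gently rather than letting them drop. In the end every vessel lies flat on the tray floor, lid up, none on top of another, and those already in the trays have not been pushed about.

Things in the scene. Friction and masses are not known exactly. Their poses are not given: they have to be found in the camera images.
- small_a: Loose on the bench, to be sorted: small round milky-clear plastic culture dish, lid on (one piece with it) and up, 38 mm across, 12 mm high. Grip it across anywhere. Origin: centre of the underside, z up. About 16 g. Identical with small_b.
- small_b: Loose on the bench, to be sorted: the other small dish, identical with small_a. A round milky-clear plastic culture dish, lid on (one piece with it) and up, 38 mm across, 12 mm high. Grip it across anywhere. Origin: centre of the underside, z up. About 16 g.
- large: Loose on the bench, to be sorted: large round milky-clear plastic culture dish, lid on (one piece with it) and up, 60 mm across, 16 mm high. Grip it across anywhere. Origin: centre of the underside, z up. About 26 g.
- flask: Loose on the bench, to be sorted: flat milky plastic culture flask lying on its broad side: box body 52 mm wide, 25 mm high, sloping shoulders, short neck, ribbed white cap; 94 mm long in all. Origin: underside, midway along the 94 mm; x towards the cap, y across, z up. Box body from x -47 to +19 mm: grip it across the 52 mm at the origin. About 35 g.
- tray_small: Tray of the small dishes, one of three identical fixed stainless trays: outside 150 mm (x) by 200 mm (y), walls 3 mm, rim 15 mm and floor 3 mm above the bench. Origin: centre, at bench height, z up. Known by what lies in it: one small dish (ref_small), near one short end, with room for two more in a row along the tray.
- tray_large: Tray of the large dishes, one of three identical fixed stainless trays: outside 150 mm (x) by 200 mm (y), walls 3 mm, rim 15 mm and floor 3 mm above the bench. Origin: centre, at bench height, z up. Known by what lies in it: one large dish (ref_large), in one half (one end of its 200 mm), the other half free.
- tray_flask: Tray of the flasks, one of three identical fixed stainless trays: outside 150 mm (x) by 200 mm (y), walls 3 mm, rim 15 mm and floor 3 mm above the bench. Origin: centre, at bench height, z up. Known by what lies in it: one flask (ref_flask), lying along the tray's x (the 150 mm) in one half of its 200 mm, the other half free.
- ref_small: Already in its tray, loose, not to be disturbed: small round milky-clear plastic culture dish, lid on (one piece with it) and up, 38 mm across, 12 mm high. Grip it across anywhere. Origin: centre of the underside, z up. About 16 g. Same as small_a. (Unlisted bench things stand only beyond x 0.82 m or |y| 0.48 m.)
- ref_large: Already in its tray, loose, not to be disturbed: large round milky-clear plastic culture dish, lid on (one piece with it) and up, 60 mm across, 16 mm high. Grip it across anywhere. Origin: centre of the underside, z up. About 26 g. Same as large.
- ref_flask: Already in its tray, loose, not to be disturbed: flat milky plastic culture flask lying on its broad side: box body 52 mm wide, 25 mm high, sloping shoulders, short neck, ribbed white cap; 94 mm long in all. Origin: underside, midway along the 94 mm; x towards the cap, y across, z up. Box body from x -47 to +19 mm: grip it across the 52 mm at the origin. About 35 g. Same as flask.
Not all that is in view belongs to the job. What is shaped like the large but orange is not meant. Leave any green look-alike of the small_a alone.

How it is judged:
By the outcome, as a careful person would: the job done as asked, in the order asked, and still so for the second after the job is handed in, with the robot touching nothing.
It also fails if it takes over 99 s, if anything falls off the work surface, if the arm or the gripper's body presses on something with over 40 N, if the wrist force passes 120 N, or if a joint passes its speed limit or range.

ROBOT

A 6-joint arm with a two-finger parallel gripper is mounted at the origin on the work surface. World frame = base frame: x ahead of the robot, y to its left, z up, the work surface at z = 0. Lengths are in m, angles in degrees, forces in N, time in s.
With the tool pointing down it reaches from about 0.3 to 0.75 m from the base axis. Payload 8.5 kg.
Tool frame: the origin (TCP) lies at the very end of the fingers, on their centre line; the grasp point (between the pads) lies 19 mm behind it; z points along the fingers, y is the direction in which the jaws open and shut (so a half turn about z gives the same grasp; the last joint's range is limited). The gripper opens to 85 mm and grips with 20 to 120 N. Pads are 22 mm wide; open, the fingers measure 114 mm over their backs; the gripper's body (76 mm by 85 mm) begins 54 mm behind the grasp point. The pads swing forward as they close: fully open they stand 13 mm farther back than shut.
Start: joints at [-89.055, 21.807, 74.336, -0, 83.858, -12.336], TCP at [0.126, -0.535, 0.231] pointing down, gripper open.
Joint ranges: [-178.18, 178.18], [-50.72, 133.34], [12.68, 142.11], [-81.47, 261.47], [9.98, 163.14], [-165.26, 165.26]. Speed limits (degrees/s): [136.94, 136.94, 180, 180, 180, 180].

INTERFACE

Orientations are given as a 3x3 rotation matrix whose columns are the frame's x, y, z axes.
In Python, from rig import env, vision, close_job, spotter gives the robot as it stands. The module is installed in compiled form; this text tells all that it offers.
- The arm moves only by the tool jog_arm, never from a script. Its argument "plan" is a list that holds one entry, the list of rows, each a list of 6 numbers: the shift along the tool's x, y, z in units of 40 mm (1.0 is 40 mm), then the turn, a rotation vector about the tool's x, y, z in units of 0.15 rad (1.0 is 0.15 rad). A call has 1 to 10 rows; each row shifts and turns the commanded pose from where the row before left it, along the tool's axes as they then stand; what a row does not reach is not made up. A row lasts 1/10 s, in which the tool goes at most 50 mm and 8.59 degrees, less where a joint would pass 70% of its speed; a pose out of reach is approached as far as the arm can. A call with a number of a shift or a turn outside -1 to 1 is refused whole. A call with a gripper value outside its range is refused whole. "grip" is the opening, from -1 (shut) to 1 (fully open), set as the call begins (left out, the last holds). The fingers move at their own pace and stop on an object; "squeeze" is the grip in N (left out, the last holds). Time passes only in rows, so rows that do not move let the fingers close. It gives the time, the measured TCP pose, the force and the opening at its end, in the units of the state.
- env.observe(): the state, without advancing time (a new reading comes with each control period).
- vision.get_image(name): name is "scene" or "top" or "wrist"; returns (picture, depth): 420x560x3 uint8, red, green, blue; 420x560 float32, m along the optical axis (not along the pixel's ray), 0 where there is no reading.
- vision.camera_info(name): a dict with "fx", "fy", "cx", "cy" (pixels), "rvec" (rotation vector, rad) and "tvec" (3), from world to camera coordinates, as OpenCV has them. Camera axes: x right, y down, z forward; pixel columns grow to the right and rows downward; lengths in m; the calibration is good to about 2 mm. A picture is of the moment at which its call begins: read the wrist's pose just before it. camera_info takes no time and is no camera call; for the wrist camera it gives the pose at the moment of the call.
- close_job(): hands the job in, once; it reports no verdict.
Trained networks look in the newest picture that a camera, given by its name, has taken for a name from the list of things; names that differ only in an ending like _2 or _b are one class to them, and where a whole thing is asked for, a point or a joint stands for the part that bears it (a point fixed in the world has none). Each returns a list of dicts, best first, with "score" (0 to 1); they miss things now and then, are a little off and sometimes report something else, mostly with a low value. They report only what shows in the picture. A call takes as long as a camera call. They do not tell look-alikes from the thing itself.
- spotter.trace(camera, query): "pixels" (420x560 bool, what is visible of it) and "rect" ([left, top, right, bottom] in pixels, round what is visible of it).
The state is a dict: "time_s": time; "q": joint angles; "qvel": joint speeds; "joint_efforts": joint torques, N m; "position": TCP position; "tool_rot": TCP orientation; "ft_force": force on the tool from outside, world axes, zero at the start; "wrist_torque": the same for the moment, N m; "grip_width": finger opening in m.
Only numpy, scipy, OpenCV 4.12 (cv2) and the standard library are available. Lean on these libraries where they do the work, as an engineer would, in place of code of your own. Each camera call takes 0.05 s, during which the arm holds its last target.

## Working session

There is one attempt and no reset: what is moved stays moved. The work goes in short steps, Python scripts to look and compute and a tool call to move; the robot and the scene stay as the last step left them, time stands still between calls to the robot, and variables do not carry over. Pictures are saved under pics/ and viewed, and the job is handed in when it is done.

Besides the shell and the picture viewer there is one more tool, called after ">>>" as a command line: name --argument value ..., lists and objects as JSON in quotes. jog_arm: Moves the arm, as the interface text tells. Its arguments: {"type":"object","properties":{"plan":{"type":"array"},"grip":{"type":"number"},"squeeze":{"type":"number"}},"required":["plan"]}

```bash
ls; mkdir -p pics
python3 - <<'E'
from rig import env, vision
import cv2
s=env.observe(); print(s)
for n in ("scene","top"):
    im,d=vision.get_image(n); cv2.imwrite(f"pics/{n}0.png",cv2.cvtColor(im,cv2.COLOR_RGB2BGR)); print(vision.camera_info(n))
E
```

```text
pics
{'time_s': 0.0, 'q': array([-8.90535944e+01,  2.18409351e+01,  7.43852108e+01,  9.64871945e-04,
        8.38591067e+01, -1.23368694e+01]), 'qvel': array([ 0.01240569,  0.12560953,  0.00127354,  0.10956504,  0.0499778 ,
       -0.05803123]), 'joint_efforts': array([-8.93017459e-04, -4.48459554e+01, -2.31277835e+01, -2.61036421e-04,
        4.77577050e-03,  8.60252499e-06]), 'position': array([ 0.1263579 , -0.53498084,  0.23070961]), 'tool_rot': array([[ 9.73246403e-01,  2.29763878e-01, -7.83521923e-06],
       [ 2.29763635e-01, -9.73245323e-01,  1.48801233e-03],
       [ 3.34265894e-04, -1.45000290e-03, -9.99998893e-01]]), 'ft_force': array([ 0.24697673,  0.3528881 , -0.40785102]), 'wrist_torque': array([0.03728908, 0.04196403, 0.01098445]), 'grip_width': 0.08544308242688768}
{'fx': 455.8024105508994, 'fy': 455.8024105508994, 'cx': 285.4968509160816, 'cy': 206.7692745216069, 'rvec': array([ 1.01225717,  2.58578448, -0.83466343]), 'tvec': array([ 0.39116047, -0.26372707,  1.36175768])}
{'fx': 539.8666668050953, 'fy': 539.8666668050953, 'cx': 276.87464328768743, 'cy': 209.63198962514323, 'rvec': array([ 2.16536059, -2.10371388,  0.2120841 ]), 'tvec': array([-0.03900415,  0.50533028,  1.11597868])}
```

View pics/scene0.png

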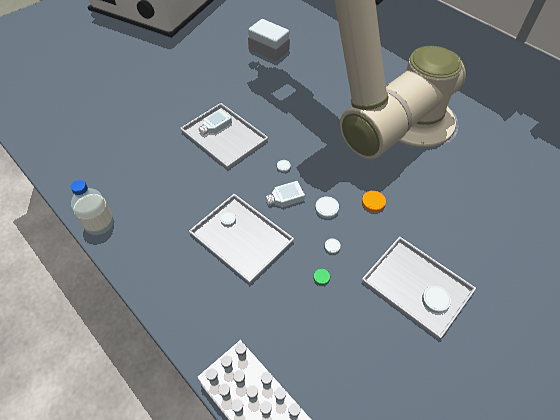

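View pics/top0.png

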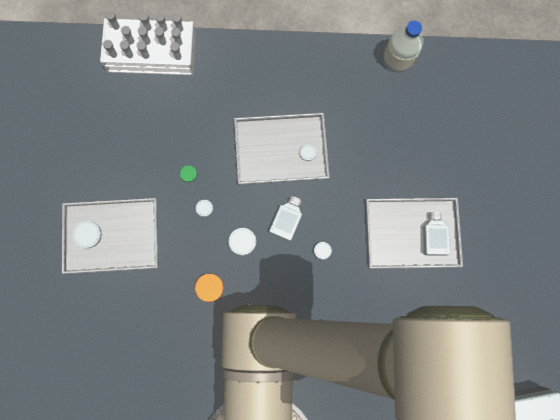

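The top picture (image up is +x, left is +y) shows:
- **Small dishes:** white at (204,208) and (322,250). The green look-alike at (188,173) is not meant.
- **Large dish:** white at (242,241). The orange one at (209,288) is not meant.
- **Flask:** (287,218).
- **Trays:** large at left (110,235), small in the middle (282,148), flask at right (413,233).

Next I'll measure them.

```bash
cat > h.py <<'E'
import numpy as np, cv2
from rig import env, vision, spotter
def cam(n):
    c=vision.camera_info(n); R,_=cv2.Rodrigues(np.array(c["rvec"])); return c,R,np.array(c["tvec"])
def onplane(n,px,z,ci=None):
    c,R,t=ci or cam(n); px=np.atleast_2d(px).astype(float)
    r=np.c_[(px[:,0]-c["cx"])/c["fx"],(px[:,1]-c["cy"])/c["fy"],np.ones(len(px))]@R
    o=-R.T@t; return o+r*((z-o[2])/r[:,2])[:,None]
def cloud(n,d,mask,ci=None):
    c,R,t=ci or cam(n); v,u=np.nonzero(mask&(d>0)); Z=d[v,u]
    P=np.c_[(u-c["cx"])/c["fx"]*Z,(v-c["cy"])/c["fy"]*Z,Z]; return (P-t)@R
E
python3 - <<'E'
from h import *
im,d=vision.get_image("top")
cv2.imwrite("pics/crop1.png",cv2.cvtColor(cv2.resize(im[100:310,50:470],None,fx=1.9,fy=1.9,interpolation=cv2.INTER_CUBIC),cv2.COLOR_RGB2BGR))
for q in ("small_a","large","flask","tray_small"):
    for r in spotter.trace("top",q):
        m=r["pixels"]; P=cloud("top",d,m); zt=np.percentile(P[:,2],80) if len(P) else 0
        v,u=np.nonzero(m); W=onplane("top",np.c_[u,v],zt)[:,:2]
        rr=cv2.minAreaRect((W*1000).astype(np.float32))
        print(q,round(r["score"],2),np.round(r["rect"]),im[m].mean(0).round(),"zt",zt.round(4),"mean",W.mean(0).round(4),"rect",np.round(rr[0],1),np.round(rr[1],1),round(rr[2],1))
E
```

```text
small_a 0.68 [317. 243. 330. 256.] [228. 232. 233.] zt 0.0131 mean [ 0.4263 -0.1247] rect [ 426.6 -125. ] [33.1 32.9] 0.8
small_a 0.46 [196. 200. 211. 214.] [214. 222. 221.] zt 0.013 mean [0.512  0.1364] rect [512.2 136.3] [38.3 35.3] 2.8
large 0.74 [230. 226. 256. 252.] [230. 235. 235.] zt 0.0173 mean [0.4397 0.05  ] rect [439.3  49.8] [55.9 57. ] 46.9
large 0.65 [193. 274. 223. 302.] [236. 175.  94.] zt 0.017 mean [0.3384 0.1164] rect [338.5 117.3] [55.5 57.8] 2.6
flask 0.7 [269. 198. 304. 243.] [209. 217. 216.] zt 0.0263 mean [ 0.489  -0.0456] rect [494.3 -47.7] [52.5 95.6] 68.7
tray_small 0.86 [233. 110. 327. 186.] [201. 201. 199.] zt 0.0063 mean [ 0.6569 -0.0268] rect [658.  -29.6] [158.3 206.4] 5.6
```

View pics/crop1.png

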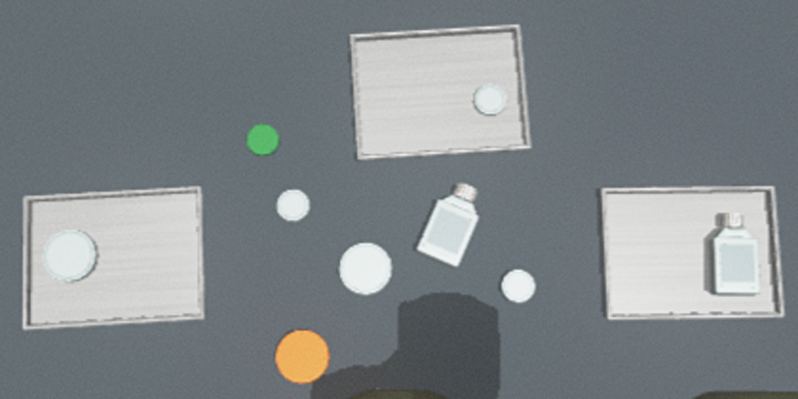

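The crop confirms which vessels are meant: white small dishes, the white large dish and the clear flask, with the green and orange look-alikes distinct from them. Next I'll measure the trays and the vessels already in them.

Run:
```python
from h import *
im,d=vision.get_image("top")
hsv=cv2.cvtColor(im,cv2.COLOR_RGB2HSV)
br=(hsv[...,2]>125).astype(np.uint8); br[300:]=0
n,l,st,ce=cv2.connectedComponentsWithStats(br)
ci=cam("top")
for i in range(1,n):
    if st[i,4]<100: continue
    m=(l==i); big=st[i,4]>3000
    P=cloud("top",d,m,ci); zt=0.015 if big else np.percentile(P[:,2],80)
    v,u=np.nonzero(m); W=onplane("top",np.c_[u,v],zt,ci)[:,:2]
    rr=cv2.minAreaRect((W*1000).astype(np.float32))
    print(st[i],"zt",np.round(zt,4),"rect",np.round(rr[0],1),np.round(rr[1],1),round(rr[2],2))
    if big: 
        hull=cv2.boxPoints(rr); print(hull.round(0).tolist())
        # refs by depth: higher than tray floor
        box=np.zeros_like(m); x,y,w,h=st[i,:4]; box[y+6:y+h-6,x+8:x+w-8]=1
        c,R,t=ci; vv,uu=np.nonzero(box&(d>0)); Z=d[vv,uu]
        Pw=(np.c_[(uu-c["cx"])/c["fx"]*Z,(vv-c["cy"])/c["fy"]*Z,Z]-t)@R
        k=Pw[:,2]>0.010; Q=Pw[k]; print("  floor",np.median(Pw[:,2]).round(4))
        o=np.zeros(im.shape[:2],np.uint8); o[vv[k],uu[k]]=1
        n2,l2,s2,c2=cv2.connectedComponentsWithStats(o)
        for j in range(1,n2):
            if s2[j,4]<60: continue
            v2,u2=np.nonzero(l2==j); D=cloud("top",d,l2==j,ci); z=np.percentile(D[:,2],80); W=onplane("top",np.c_[u2,v2],z,ci)[:,:2]
            r2=cv2.minAreaRect((W*1000).astype(np.float32)); print("   ref",s2[j],z.round(4),np.round(r2[0],1),np.round(r2[1],1),round(r2[2],1), W.mean(0).round(4))
```

```text
[    0     0   560    76 21735] zt 0.015 rect [924.7 -28.7] [ 189.4 1330.9] 2.26
[[804.0, 633.0], [856.0, -697.0], [1046.0, -690.0], [993.0, 640.0]]
  floor -0.0015
   ref [ 100   11   95   59 4698] 0.0977 [860.9 266.5] [135.6 200.2] 0.9 [0.857  0.2671]
   ref [ 383   20   40   50 1391] 0.1219 [ 858.7 -286.5] [ 68.8 126.4] 65.0 [ 0.8556 -0.284 ]
[ 234  112   96   73 5992] zt 0.015 rect [655.  -30.9] [158.5 207. ] 5.51
[[566.0, 64.0], [586.0, -142.0], [744.0, -126.0], [724.0, 80.0]]
  floor 0.0028
   ref [299 144  17  17 201] 0.016 [646.  -89.2] [35.5 36.3] 47.3 [ 0.6462 -0.0899]
[180 165  17  17 228] zt 0.0132 rect [589.4 175.9] [36.9 35.7] 3.09
[269 195  34  46 925] zt 0.0262 rect [497.1 -50.5] [54.5 98.8] 68.7
[  61  197   97   77 6725] zt 0.015 rect [445.  338.9] [158.  207.2] 5.15
[[357.0, 435.0], [376.0, 229.0], [533.0, 243.0], [514.0, 449.0]]
  floor 0.0033
   ref [ 72 221  29  27 618] 0.0203 [444.7 387.3] [56.8 60.8] 1.7 [0.4446 0.3871]
[ 366  197   98   72 6321] zt 0.015 rect [ 470.6 -328.7] [158.3 206.6] 2.45
[[387.0, -229.0], [396.0, -435.0], [554.0, -429.0], [545.0, -222.0]]
  floor 0.0032
   ref [423 212  27  43 943] 0.0289 [ 468.5 -371.8] [92.8 56.4] 1.0 [ 0.4626 -0.3722]
[195 199  19  18 265] zt 0.0125 rect [512.3 136.3] [38.2 39.8] 1.78
[228 227  29  29 653] zt 0.0168 rect [439.9  49.3] [61.5 61. ] 1.95
[314 241  19  19 274] zt 0.0125 rect [ 425.2 -127.8] [40.  39.1] 46.25
[195 273  29  27 637] zt 0.0172 rect [340.6 116.2] [55.3 60.2] 1.57
```

Add to h.py:
```python
def need(*targets, yaw=None):
    """units from the present pose, via successive world targets (tool yaw fixed)"""
    s=env.observe(); R=s["tool_rot"]; p=s["position"]
    print("t",round(s["time_s"],2),"p",p.round(4),"yaw",round(np.degrees(np.arctan2(R[1,0],R[0,0])),2),"w",round(s["grip_width"],4),"F",s["ft_force"].round(1),"tilt",np.degrees(np.arccos(-R[2,2])).round(2))
    y=np.degrees(np.arctan2(R[1,0],R[0,0])) if yaw is None else yaw
    c,sn=np.cos(np.radians(y)),np.sin(np.radians(y)); Ri=np.array([[c,sn,0],[sn,-c,0],[0,0,-1]])
    for t in targets:
        t=np.array(t); print(t,"units",(Ri.T@(t-p)/0.04).round(2)); p=t
```

```text
(no output)
```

>>> jog_arm --plan '[[[0, 0, 0, 0, 0, -1], [0, 0, 0, 0, 0, -1], [0, 0, 0, 0, 0, -1], [0, 0, 0, 0, 0, -1], [0, 0, 0, 0, 0, -1], [0, 0, 0, 0, 0, -1], [0, 0, 0, 0, 0, -1], [0, 0, 0, 0, 0, -1], [0, 0, 0, 0, 0, -1], [0, 0, 0, 0, 0, -0.5]]]' --grip 1 --squeeze 25

```text
time_s: 1.4
position: [0.1263, -0.5352, 0.2313]
tool_rot: [[-0.091, 0.996, -0.0], [0.996, 0.091, 0.0], [0.0, -0.0, -1.0]]
ft_force: [0.8, 0.4, -0.3]
grip_width: 0.0854
```

```bash
python3 -c "
from h import *
need((.426,-.1265,.10),(.426,-.1265,.001))"
```

```text
t 1.4 p [ 0.1263 -0.5352  0.2313] yaw 95.23 w 0.0854 F [ 0.8  0.4 -0.3] tilt 0.0
[ 0.426  -0.1265  0.1   ] units [9.49 8.39 3.28]
[ 0.426  -0.1265  0.001 ] units [0.   0.   2.48]
```

>>> jog_arm --plan '[[[0.7, 0.6, 0.2, 0, 0, 0], [0.7, 0.6, 0.2, 0, 0, 0], [0.7, 0.6, 0.2, 0, 0, 0], [0.7, 0.6, 0.2, 0, 0, 0], [0.7, 0.6, 0.2, 0, 0, 0], [0.7, 0.6, 0.2, 0, 0, 0], [0.7, 0.6, 0.2, 0, 0, 0], [0.7, 0.6, 0.2, 0, 0, 0], [0.7, 0.6, 0.2, 0, 0, 0], [0.7, 0.6, 0.2, 0, 0, 0]]]'

```text
time_s: 2.4
position: [0.3421, -0.2345, 0.1512]
tool_rot: [[-0.086, 0.996, 0.0], [0.996, 0.086, -0.0], [-0.001, 0.0, -1.0]]
ft_force: [0.2, -2.0, -0.7]
grip_width: 0.085
```

>>> jog_arm --plan '[[[0.62, 0.6, 0.32, 0, 0, 0], [0.62, 0.6, 0.32, 0, 0, 0], [0.62, 0.6, 0.32, 0, 0, 0], [0.62, 0.6, 0.32, 0, 0, 0], [0, 0, 0, 0, 0, 0]]]'

```text
time_s: 2.9
position: [0.4295, -0.1258, 0.0989]
tool_rot: [[-0.09, 0.996, -0.002], [0.996, 0.09, 0.002], [0.002, -0.001, -1.0]]
ft_force: [-0.3, -0.4, -0.0]
grip_width: 0.0853
```

Run:
```python
from h import *
im,d=vision.get_image("wrist"); cv2.imwrite("pics/w1.png",cv2.cvtColor(im,cv2.COLOR_RGB2BGR))
ci=cam("wrist")
for r in spotter.trace("wrist","small_a"):
    m=r["pixels"];P=cloud("wrist",d,m,ci);zt=np.percentile(P[:,2],80) if len(P) else 0.012
    v,u=np.nonzero(m);W=onplane("wrist",np.c_[u,v],zt,ci)[:,:2]
    cc=cv2.minEnclosingCircle((W*1000).astype(np.float32))
    print(r["score"],np.round(r["rect"]),zt,W.mean(0).round(4),cc)
need((.426,-.1265,.001))
```

```text
0.89 [248. 192. 303. 245.] 0.0129452265893383 [ 0.4249 -0.129 ] ((424.8898010253906, -129.30711364746094), 19.20646095275879)
0.41 [217. 332. 399. 387.] 0.015347820025000838 [ 0.4612 -0.2392] ((461.3015441894531, -240.75648498535156), 72.36111450195312)
t 3.0 p [ 0.4286 -0.1283  0.1   ] yaw 95.03 w 0.0853 F [ 0.2 -0.5  0.1] tilt 0.02
[ 0.426  -0.1265  0.001 ] units [ 0.05 -0.06  2.48]
```

View pics/w1.png

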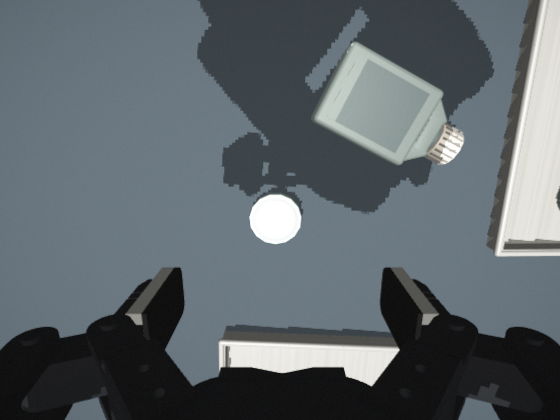

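Wrist picture: the white small dish is at (275,218), between the open fingers, with the flask at (385,105) well clear. I'll descend and grip.

>>> jog_arm --plan '[[[0, -0.09, 0.7, 0, 0, 0], [0, 0, 0.8, 0, 0, 0], [0, 0, 0.6, 0, 0, 0], [0, 0, 0.37, 0, 0, 0], [0, 0, 0, 0, 0, 0], [0, 0, 0, 0, 0, 0]]]'

```text
time_s: 3.6
position: [0.425, -0.1298, 0.002]
tool_rot: [[-0.085, 0.996, 0.001], [0.996, 0.085, -0.0], [-0.001, 0.001, -1.0]]
ft_force: [0.2, -0.7, 0.5]
grip_width: 0.0855
```

>>> jog_arm --plan '[[[0, 0, 0, 0, 0, 0], [0, 0, 0, 0, 0, 0], [0, 0, 0, 0, 0, 0], [0, 0, 0, 0, 0, 0], [0, 0, 0, 0, 0, 0], [0, 0, 0, 0, 0, 0], [0, 0, 0, 0, 0, 0], [0, 0, 0, 0, 0, 0]]]' --grip -1 --squeeze 25

```text
time_s: 4.4
position: [0.4252, -0.1291, 0.002]
tool_rot: [[-0.086, 0.996, 0.001], [0.996, 0.086, -0.001], [-0.001, 0.001, -1.0]]
ft_force: [-0.8, 0.2, 7.8]
grip_width: 0.0364
```

>>> jog_arm --plan '[[[0, 0, -0.3, 0, 0, 0], [0, 0, -0.6, 0, 0, 0], [0, 0, -0.8, 0, 0, 0], [0, 0, -0.5, 0, 0, 0], [0, 0, 0, 0, 0, 0]]]'

```text
time_s: 4.9
position: [0.426, -0.1294, 0.0916]
tool_rot: [[-0.086, 0.996, 0.004], [0.996, 0.086, -0.003], [-0.003, 0.004, -1.0]]
ft_force: [0.7, -0.4, -0.3]
grip_width: 0.0365
```

```bash
python3 -c "
from h import *
need((.6453,-.035,.085),(.6453,-.035,.0055))"
```

```text
t 4.9 p [ 0.426  -0.1294  0.0916] yaw 94.95 w 0.0365 F [ 0.7 -0.4 -0.3] tilt 0.3
[ 0.6453 -0.035   0.085 ] units [1.88 5.67 0.16]
[ 0.6453 -0.035   0.0055] units [0.   0.   1.99]
```

>>> jog_arm --plan '[[[0.1, 0.35, 0, 0, 0, 0], [0.2, 0.6, 0, 0, 0, 0], [0.25, 0.7, 0, 0, 0, 0], [0.25, 0.75, 0, 0, 0, 0], [0.25, 0.75, 0, 0, 0, 0], [0.25, 0.75, 0, 0, 0, 0], [0.25, 0.7, 0, 0, 0, 0], [0.2, 0.6, 0, 0, 0, 0], [0.13, 0.47, 0, 0, 0, 0], [0, 0, 0.1, 0, 0, 0]]]'

```text
time_s: 5.9
position: [0.6457, -0.0336, 0.0839]
tool_rot: [[-0.087, 0.996, 0.0], [0.996, 0.087, 0.0], [0.0, 0.0, -1.0]]
ft_force: [-0.3, -0.4, -0.2]
grip_width: 0.0364
```

Run:
```python
from h import *
need((.6453,-.035,.085),(.6453,-.035,.0055))
im,d=vision.get_image("wrist"); cv2.imwrite("pics/w2.png",cv2.cvtColor(im,cv2.COLOR_RGB2BGR))
```

```text
t 5.9 p [ 0.6457 -0.0336  0.0839] yaw 95.01 w 0.0364 F [-0.3 -0.4 -0.2] tilt 0.01
[ 0.6453 -0.035   0.085 ] units [-0.03 -0.01 -0.03]
[ 0.6453 -0.035   0.0055] units [0.   0.   1.99]
```

View pics/w2.png

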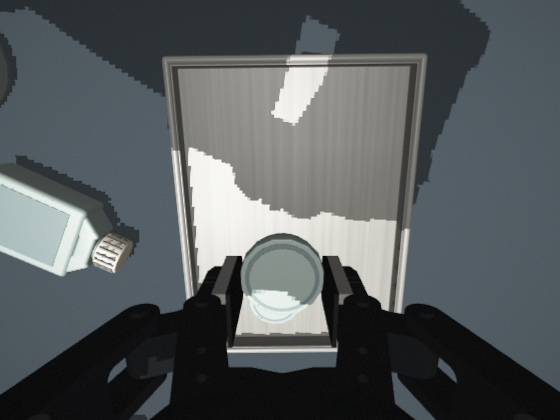

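The dish is held level at (282,272) over the tray, and ref_small shows behind it at (270,310). Now I'll lower it slowly.

>>> jog_arm --plan '[[[0, 0, 0.5, 0, 0, 0], [0, 0, 0.6, 0, 0, 0], [0, 0, 0.4, 0, 0, 0], [0, 0, 0.2, 0, 0, 0], [0, 0, 0.1, 0, 0, 0], [0, 0, 0.08, 0, 0, 0], [0, 0, 0.06, 0, 0, 0], [0, 0, 0, 0, 0, 0], [0, 0, 0, 0, 0, 0]]]'

```text
time_s: 6.85
position: [0.6446, -0.0345, 0.0082]
tool_rot: [[-0.086, 0.996, 0.001], [0.996, 0.086, -0.0], [-0.0, 0.001, -1.0]]
ft_force: [0.6, -0.3, 0.1]
grip_width: 0.0367
```

>>> jog_arm --plan '[[[0, 0, 0.03, 0, 0, 0], [0, 0, 0.02, 0, 0, 0], [0, 0, 0, 0, 0, 0]]]'

```text
time_s: 7.15
position: [0.6444, -0.0345, 0.0057]
tool_rot: [[-0.086, 0.996, -0.0], [0.996, 0.086, -0.0], [0.0, -0.0, -1.0]]
ft_force: [-0.4, 0.2, -0.0]
grip_width: 0.0369
```

>>> jog_arm --plan '[[[0, 0, 0.02, 0, 0, 0], [0, 0, 0, 0, 0, 0]]]'

```text
time_s: 7.35
position: [0.6445, -0.0345, 0.0051]
tool_rot: [[-0.086, 0.996, 0.0], [0.996, 0.086, -0.0], [-0.0, 0.0, -1.0]]
ft_force: [-0.0, -0.5, 1.6]
grip_width: 0.0367
```

>>> jog_arm --plan '[[[0, 0, 0, 0, 0, 0], [0, 0, 0, 0, 0, 0], [0, 0, 0, 0, 0, 0], [0, 0, 0, 0, 0, 0]]]' --grip 0.35

```text
time_s: 7.75
position: [0.6444, -0.0345, 0.0049]
tool_rot: [[-0.086, 0.996, -0.0], [0.996, 0.086, 0.0], [0.0, -0.0, -1.0]]
ft_force: [-0.3, 0.7, -0.0]
grip_width: 0.0574
```

>>> jog_arm --plan '[[[0, 0, -0.3, 0, 0, 0], [0, 0, -0.8, 0, 0, 0], [0, 0, -0.9, 0, 0, 0]]]'

```text
time_s: 8.05
position: [0.644, -0.0344, 0.0859]
tool_rot: [[-0.086, 0.996, -0.002], [0.996, 0.086, 0.0], [0.001, -0.002, -1.0]]
ft_force: [-0.1, -0.3, 0.4]
grip_width: 0.0574
```

```bash
python3 -c "
from h import *
need((.512,.1363,.085),(.512,.1363,.003))"
```

```text
t 8.05 p [ 0.644  -0.0344  0.0859] yaw 94.92 w 0.0574 F [-0.1 -0.3  0.4] tilt 0.1
[0.512  0.1363 0.085 ] units [ 4.54 -2.92  0.02]
[0.512  0.1363 0.003 ] units [0.   0.   2.05]
```

>>> jog_arm --plan '[[[0.6, -0.4, 0, 0, 0, 0], [0.7, -0.4, 0, 0, 0, 0], [0.7, -0.5, 0, 0, 0, 0], [0.7, -0.5, 0, 0, 0, 0], [0.7, -0.5, 0, 0, 0, 0], [0.7, -0.4, 0, 0, 0, 0], [0.44, -0.22, 0, 0, 0, 0], [0, 0, 0, 0, 0, 0]]]' --grip 1

```text
time_s: 8.85
position: [0.5114, 0.1381, 0.086]
tool_rot: [[-0.089, 0.996, 0.001], [0.996, 0.089, 0.0], [0.0, 0.001, -1.0]]
ft_force: [-0.2, 0.2, -0.8]
grip_width: 0.0855
```

```bash
cat >> h.py <<'E'
def wl(q,f):
    im,d=vision.get_image("wrist"); cv2.imwrite(f"pics/{f}.png",cv2.cvtColor(im,cv2.COLOR_RGB2BGR))
    ci=cam("wrist")
    for r in spotter.trace("wrist",q):
        m=r["pixels"];P=cloud("wrist",d,m,ci);zt=np.percentile(P[:,2],80) if len(P) else 0.012
        v,u=np.nonzero(m);W=onplane("wrist",np.c_[u,v],zt,ci)[:,:2]
        W=(W*1000).astype(np.float32);cc=cv2.minEnclosingCircle(W);rr=cv2.minAreaRect(W)
        print(round(r["score"],2),np.round(r["rect"]),im[m].mean(0).round(),"z",zt.round(4),"circ",np.round(cc[0],1),round(cc[1],1),"rect",np.round(rr[0],1),np.round(rr[1],1),round(rr[2],1))
E
python3 -c "
from h import *
wl('small_b','w3')
need((.512,.1363,.003))"
```

```text
0.65 [253. 198. 311. 250.] [237. 240. 239.] z 0.0121 circ [513.3 135.8] 19.4 rect [513.1 135.8] [38.  37.5] 48.0
0.6 [370. 150. 433. 204.] [ 32. 142.  53.] z 0.0121 circ [589.  174.4] 19.8 rect [589.  174.1] [38.8 37.1] 5.1
t 8.95 p [0.513  0.1363 0.0857] yaw 94.96 w 0.0855 F [-0.4  0.1 -0.4] tilt 0.09
[0.512  0.1363 0.003 ] units [ 0.   -0.03  2.07]
```

View pics/w3.png

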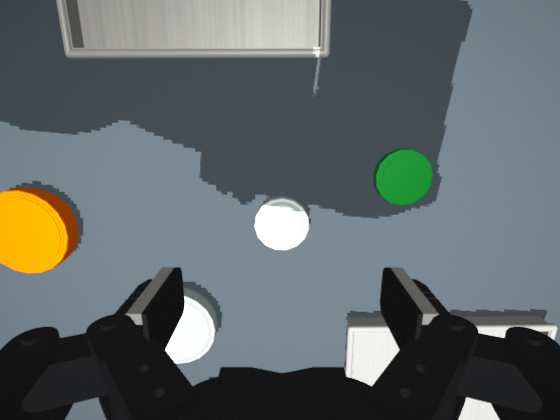

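The white dish is centred at (281,224). Green at (404,177) and orange at (35,230) are both clear of the fingers. Descending.

>>> jog_arm --plan '[[[0, 0, 0.6, 0, 0, 0], [0, 0, 0.7, 0, 0, 0], [0, 0, 0.5, 0, 0, 0], [0, 0, 0.27, 0, 0, 0], [0, 0, 0, 0, 0, 0]]]'

```text
time_s: 9.45
position: [0.5126, 0.1356, 0.0012]
tool_rot: [[-0.085, 0.996, -0.002], [0.996, 0.085, -0.0], [-0.0, -0.002, -1.0]]
ft_force: [-0.4, -0.9, 0.8]
grip_width: 0.0853
```

>>> jog_arm --plan '[[[0, 0, 0, 0, 0, 0], [0, 0, 0, 0, 0, 0], [0, 0, 0, 0, 0, 0], [0, 0, 0, 0, 0, 0], [0, 0, 0, 0, 0, 0], [0, 0, 0, 0, 0, 0], [0, 0, 0, 0, 0, 0], [0, 0, 0, 0, 0, 0]]]' --grip -1

```text
time_s: 10.25
position: [0.5129, 0.1364, 0.0031]
tool_rot: [[-0.086, 0.996, 0.002], [0.996, 0.086, -0.0], [-0.0, 0.002, -1.0]]
ft_force: [-0.6, -0.4, 5.0]
grip_width: 0.0363
```

>>> jog_arm --plan '[[[0, 0, -0.3, 0, 0, 0], [0, 0, -0.6, 0, 0, 0], [0, 0, -0.8, 0, 0, 0], [0, 0, -0.5, 0, 0, 0], [0, 0, 0, 0, 0, 0]]]'

```text
time_s: 10.75
position: [0.5138, 0.1366, 0.0936]
tool_rot: [[-0.086, 0.996, 0.006], [0.996, 0.086, 0.0], [-0.0, 0.006, -1.0]]
ft_force: [0.8, 0.2, -0.2]
grip_width: 0.0361
```

```bash
python3 -c "
from h import *
need((.6401,.0188,.085),(.6401,.0188,.0055))"
```

```text
t 10.75 p [0.5138 0.1366 0.0936] yaw 94.94 w 0.0361 F [ 0.8  0.2 -0.2] tilt 0.36
[0.6401 0.0188 0.085 ] units [-3.2   2.89  0.21]
[0.6401 0.0188 0.0055] units [0.   0.   1.99]
```

>>> jog_arm --plan '[[[-0.2, 0.2, 0, 0, 0, 0], [-0.4, 0.4, 0, 0, 0, 0], [-0.5, 0.45, 0, 0, 0, 0], [-0.6, 0.5, 0, 0, 0, 0], [-0.6, 0.5, 0, 0, 0, 0], [-0.5, 0.45, 0, 0, 0, 0], [-0.3, 0.3, 0.1, 0, 0, 0], [-0.1, 0.09, 0.1, 0, 0, 0], [0, 0, 0, 0, 0, 0]]]'

```text
time_s: 11.65
position: [0.6382, 0.0182, 0.0803]
tool_rot: [[-0.085, 0.996, -0.003], [0.996, 0.085, 0.0], [0.001, -0.003, -1.0]]
ft_force: [-0.1, 0.3, -0.2]
grip_width: 0.0364
```

```bash
python3 -c "
from h import *
need((.6401,.0188,.0055))"
```

```text
t 11.65 p [0.6382 0.0182 0.0803] yaw 94.88 w 0.0364 F [-0.1  0.3 -0.2] tilt 0.17
[0.6401 0.0188 0.0055] units [0.01 0.05 1.87]
```

>>> jog_arm --plan '[[[0, 0.03, 0.5, 0, 0, 0], [0, 0, 0.6, 0, 0, 0], [0, 0, 0.4, 0, 0, 0], [0, 0, 0.2, 0, 0, 0], [0, 0, 0.1, 0, 0, 0], [0, 0, 0.08, 0, 0, 0], [0, 0, 0.02, 0, 0, 0], [0, 0, 0, 0, 0, 0]]]'

```text
time_s: 12.45
position: [0.6401, 0.0189, 0.0066]
tool_rot: [[-0.086, 0.996, 0.001], [0.996, 0.086, -0.0], [-0.0, 0.001, -1.0]]
ft_force: [-0.5, -0.3, -0.1]
grip_width: 0.0366
```

>>> jog_arm --plan '[[[0, 0, 0.02, 0, 0, 0], [0, 0, 0.01, 0, 0, 0], [0, 0, 0, 0, 0, 0]]]'

```text
time_s: 12.75
position: [0.6402, 0.0188, 0.0061]
tool_rot: [[-0.086, 0.996, 0.001], [0.996, 0.086, -0.0], [-0.0, 0.001, -1.0]]
ft_force: [-1.8, 0.1, 7.3]
grip_width: 0.0362
```

Contact with the tray floor. Releasing.

>>> jog_arm --plan '[[[0, 0, 0, 0, 0, 0], [0, 0, 0, 0, 0, 0], [0, 0, 0, 0, 0, 0], [0, 0, 0, 0, 0, 0]]]' --grip 0.35

```text
time_s: 13.15
position: [0.6398, 0.0189, 0.0048]
tool_rot: [[-0.086, 0.996, -0.0], [0.996, 0.086, 0.0], [0.0, -0.0, -1.0]]
ft_force: [0.6, 0.3, 0.1]
grip_width: 0.0577
```

>>> jog_arm --plan '[[[0, 0, -0.3, 0, 0, 0], [0, 0, -0.8, 0, 0, 0], [0, 0, -0.9, 0, 0, 0]]]'

```text
time_s: 13.45
position: [0.6394, 0.0189, 0.0859]
tool_rot: [[-0.086, 0.996, -0.002], [0.996, 0.086, 0.0], [0.0, -0.002, -1.0]]
ft_force: [0.3, -0.5, 0.9]
grip_width: 0.0574
```

```bash
python3 -c "
from h import *
need((.4398,.0495,.088),(.4398,.0495,.003))"
```

```text
t 13.45 p [0.6394 0.0189 0.0859] yaw 94.92 w 0.0574 F [ 0.3 -0.5  0.9] tilt 0.1
[0.4398 0.0495 0.088 ] units [ 1.19 -4.91 -0.05]
[0.4398 0.0495 0.003 ] units [0.   0.   2.12]
```

>>> jog_arm --plan '[[[0.15, -0.6, -0.05, 0, 0, 0], [0.2, -0.8, 0, 0, 0, 0], [0.2, -0.9, 0, 0, 0, 0], [0.2, -0.9, 0, 0, 0, 0], [0.2, -0.9, 0, 0, 0, 0], [0.14, -0.6, 0, 0, 0, 0], [0.1, -0.21, 0, 0, 0, 0], [0, 0, 0, 0, 0, 0]]]' --grip 1

```text
time_s: 14.25
position: [0.4401, 0.0497, 0.0877]
tool_rot: [[-0.086, 0.996, 0.001], [0.996, 0.086, -0.0], [-0.0, 0.001, -1.0]]
ft_force: [1.4, -0.2, 0.1]
grip_width: 0.0854
```

```bash
python3 -c "
from h import *
wl('large','w4')
need((.4398,.0495,.003))"
```

```text
0.66 [ 74.  52. 178. 156.] [248. 186.   7.] z 0.0161 circ [340.9 115.2] 30.9 rect [340.6 114.7] [58.6 61.1] 61.5
t 14.35 p [0.4416 0.0492 0.0874] yaw 94.93 w 0.0855 F [ 0.1 -0.2 -0.3] tilt 0.12
[0.4398 0.0495 0.003 ] units [ 0.01 -0.04  2.11]
```

View pics/w4.png

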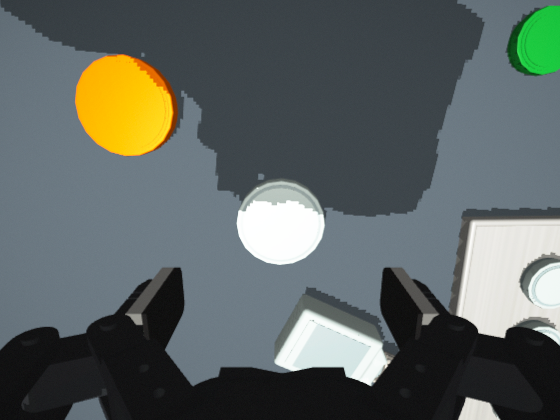

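The white large dish is centred at (281,222). The network only named the orange one at (126,105), which is not meant. Descending.

>>> jog_arm --plan '[[[0, -0.02, 0.6, 0, 0, 0], [0, 0, 0.7, 0, 0, 0], [0, 0, 0.5, 0, 0, 0], [0, 0, 0.33, 0, 0, 0], [0, 0, 0, 0, 0, 0]]]'

```text
time_s: 14.85
position: [0.4398, 0.0491, 0.0003]
tool_rot: [[-0.086, 0.996, -0.002], [0.996, 0.086, 0.0], [0.001, -0.002, -1.0]]
ft_force: [0.2, -0.0, -0.3]
grip_width: 0.0854
```

>>> jog_arm --plan '[[[0, 0, 0, 0, 0, 0], [0, 0, 0, 0, 0, 0], [0, 0, 0, 0, 0, 0], [0, 0, 0, 0, 0, 0], [0, 0, 0, 0, 0, 0], [0, 0, 0, 0, 0, 0]]]' --grip -1

```text
time_s: 15.45
position: [0.4402, 0.0492, 0.0026]
tool_rot: [[-0.086, 0.996, 0.003], [0.996, 0.086, -0.0], [-0.001, 0.003, -1.0]]
ft_force: [0.8, -0.0, 7.6]
grip_width: 0.0585
```

>>> jog_arm --plan '[[[0, 0, -0.3, 0, 0, 0], [0, 0, -0.6, 0, 0, 0], [0, 0, -0.8, 0, 0, 0], [0, 0, -0.5, 0, 0, 0], [0, 0, 0, 0, 0, 0]]]'

```text
time_s: 15.95
position: [0.4405, 0.0493, 0.0921]
tool_rot: [[-0.086, 0.996, 0.006], [0.996, 0.086, -0.001], [-0.001, 0.006, -1.0]]
ft_force: [0.8, -0.1, -0.9]
grip_width: 0.0585
```

```bash
python3 -c "
from h import *
need((.449,.292,.09),(.449,.292,.006))"
```

```text
t 15.95 p [0.4405 0.0493 0.0921] yaw 94.94 w 0.0585 F [ 0.8 -0.1 -0.9] tilt 0.32
[0.449 0.292 0.09 ] units [6.03 0.73 0.05]
[0.449 0.292 0.006] units [0.  0.  2.1]
```

>>> jog_arm --plan '[[[0.3, 0.03, 0, 0, 0, 0], [0.6, 0.08, 0, 0, 0, 0], [0.8, 0.1, 0, 0, 0, 0], [0.8, 0.1, 0, 0, 0, 0], [0.8, 0.1, 0, 0, 0, 0], [0.8, 0.1, 0, 0, 0, 0], [0.8, 0.1, 0, 0, 0, 0], [0.6, 0.07, 0, 0, 0, 0], [0.4, 0.05, 0, 0, 0, 0], [0.13, 0, 0, 0, 0, 0]]]'

```text
time_s: 16.95
position: [0.447, 0.2935, 0.0887]
tool_rot: [[-0.088, 0.996, -0.002], [0.996, 0.088, -0.0], [-0.0, -0.002, -1.0]]
ft_force: [0.3, 0.3, -0.6]
grip_width: 0.0586
```

```bash
python3 -c "
from h import *
wl('large','w5')
need((.449,.292,.006))"
```

```text
0.66 [212. 211. 351. 343.] [146. 157. 153.] z 0.1024 circ [447.4 294.6] 30.8 rect [447.3 294.3] [58.4 61. ] 26.6
0.66 [102. 373. 155. 420.] [225. 122.   0.] z 0.0164 circ [336.6 133.9] 29.1 rect [337.2 134.4] [42.8 41.8] 5.2
t 17.05 p [0.4472 0.2923 0.0891] yaw 94.97 w 0.0591 F [ 0.1 -0.8  0.2] tilt 0.08
[0.449 0.292 0.006] units [-0.01  0.04  2.08]
```

View pics/w5.png

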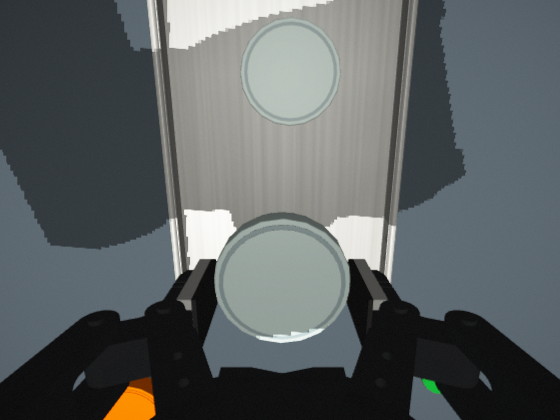

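The large dish is held level at (282,282), with ref_large ahead at (290,72) in the other half. Lowering.

>>> jog_arm --plan '[[[0, 0, 0.5, 0, 0, 0], [0, 0, 0.6, 0, 0, 0], [0, 0, 0.5, 0, 0, 0], [0, 0, 0.2, 0, 0, 0], [0, 0, 0.1, 0, 0, 0], [0, 0, 0.08, 0, 0, 0], [0, 0, 0.05, 0, 0, 0], [0, 0, 0, 0, 0, 0]]]'

```text
time_s: 17.85
position: [0.4479, 0.2922, 0.0089]
tool_rot: [[-0.086, 0.996, 0.001], [0.996, 0.086, 0.0], [0.0, 0.001, -1.0]]
ft_force: [-0.3, -0.8, -0.1]
grip_width: 0.0588
```

>>> jog_arm --plan '[[[0, 0, 0.02, 0, 0, 0], [0, 0, 0, 0, 0, 0], [0, 0, 0, 0, 0, 0]]]'

```text
time_s: 18.15
position: [0.4477, 0.2922, 0.0079]
tool_rot: [[-0.086, 0.996, 0.0], [0.996, 0.086, 0.0], [0.0, 0.0, -1.0]]
ft_force: [1.1, 0.5, 0.7]
grip_width: 0.0584
```

>>> jog_arm --plan '[[[0, 0, 0.02, 0, 0, 0], [0, 0, 0.02, 0, 0, 0], [0, 0, 0, 0, 0, 0]]]'

```text
time_s: 18.45
position: [0.4476, 0.2922, 0.006]
tool_rot: [[-0.086, 0.996, -0.0], [0.996, 0.086, -0.0], [-0.0, -0.0, -1.0]]
ft_force: [-0.3, 0.7, -0.2]
grip_width: 0.0585
```

>>> jog_arm --plan '[[[0, 0, 0.01, 0, 0, 0], [0, 0, 0, 0, 0, 0]]]'

```text
time_s: 18.65
position: [0.4477, 0.2922, 0.0058]
tool_rot: [[-0.086, 0.996, 0.0], [0.996, 0.086, 0.0], [0.0, 0.0, -1.0]]
ft_force: [0.3, 0.6, 0.2]
grip_width: 0.0586
```

>>> jog_arm --plan '[[[0, 0, 0.015, 0, 0, 0], [0, 0, 0, 0, 0, 0]]]'

```text
time_s: 18.85
position: [0.4477, 0.2922, 0.0057]
tool_rot: [[-0.086, 0.996, 0.0], [0.996, 0.086, 0.0], [0.0, 0.0, -1.0]]
ft_force: [-2.7, -0.1, 6.6]
grip_width: 0.0586
```

>>> jog_arm --plan '[[[0, 0, 0.01, 0, 0, 0], [0, 0, 0, 0, 0, 0]]]'

```text
time_s: 19.05
position: [0.4477, 0.2922, 0.0056]
tool_rot: [[-0.086, 0.996, 0.001], [0.996, 0.086, 0.0], [0.0, 0.001, -1.0]]
ft_force: [-2.9, -1.1, 11.0]
grip_width: 0.0584
```

>>> jog_arm --plan '[[[0, 0, 0, 0, 0, 0], [0, 0, 0, 0, 0, 0], [0, 0, 0, 0, 0, 0], [0, 0, 0, 0, 0, 0]]]' --grip 0.75

```text
time_s: 19.45
position: [0.4476, 0.2922, 0.0046]
tool_rot: [[-0.086, 0.996, -0.0], [0.996, 0.086, -0.0], [-0.0, -0.0, -1.0]]
ft_force: [-0.4, -0.1, 0.3]
grip_width: 0.0746
```

>>> jog_arm --plan '[[[0, 0, -0.3, 0, 0, 0], [0, 0, -0.8, 0, 0, 0], [0, 0, -0.9, 0, 0, 0], [0, 0, -0.5, 0, 0, 0]]]'

```text
time_s: 19.85
position: [0.4483, 0.2925, 0.1081]
tool_rot: [[-0.086, 0.996, 0.004], [0.996, 0.086, 0.001], [0.001, 0.004, -1.0]]
ft_force: [0.3, 0.3, 0.2]
grip_width: 0.0748
```

```bash
python3 -c "
from h import *
im,d=vision.get_image('wrist'); cv2.imwrite('pics/w6.png',im[...,::-1])
im,d=vision.get_image('top'); cv2.imwrite('pics/t6.png',im[...,::-1])
ci=cam('top'); hsv=cv2.cvtColor(im,cv2.COLOR_RGB2HSV)
for nm,(x0,y0,x1,y1),zr in (('flask',(262,190,310,248),.025),('trayf',(360,190,470,275),.015)):
    m=np.zeros(im.shape[:2],bool); m[y0:y1,x0:x1]=hsv[y0:y1,x0:x1,2]>125
    v,u=np.nonzero(m); W=(onplane('top',np.c_[u,v],zr,ci)[:,:2]*1000).astype(np.float32); r=cv2.minAreaRect(W); print(nm,r)
need((.49,-.047,.10),yaw=-21.3)"
```

```text
flask ((499.2090759277344, -44.33708953857422), (111.07733154296875, 103.77534484863281), 1.8038806915283203)
trayf ((470.6137390136719, -322.14642333984375), (226.4773406982422, 183.5027618408203), 89.6781005859375)
t 19.95 p [0.4489 0.2927 0.1083] yaw 94.94 w 0.075 F [-0.3  0.3  0.5] tilt 0.37
[ 0.49  -0.047  0.1  ] units [4.04 7.54 0.21]
```

View pics/t6.png

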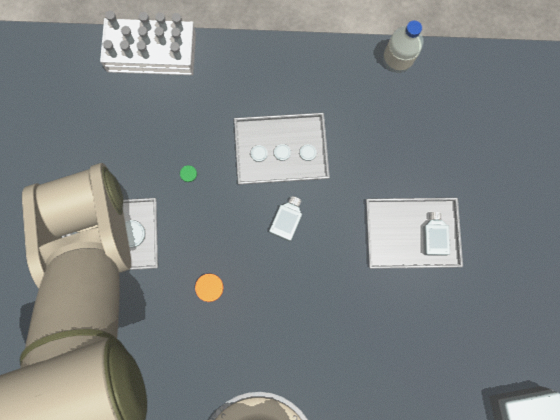

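Top picture: three small dishes in a row at (259,153), (282,152) and (307,152). The flask at (286,218) and ref_flask at (437,235) have not moved. Now the flask.

>>> jog_arm --plan '[[[0, 0, 0, 0, 0, -1], [0, 0, 0, 0, 0, -1], [0, 0, 0, 0, 0, -1], [0, 0, 0, 0, 0, -1], [0, 0, 0, 0, 0, -1], [0, 0, 0, 0, 0, -1], [0, 0, 0, 0, 0, -1], [0, 0, 0, 0, 0, -0.41], [0, 0, 0, 0, 0, 0]]]' --grip 1

```text
time_s: 20.85
position: [0.4473, 0.292, 0.1042]
tool_rot: [[-0.931, 0.364, -0.001], [0.364, 0.931, -0.0], [0.001, -0.001, -1.0]]
ft_force: [0.1, 0.1, 0.9]
grip_width: 0.0857
```

```bash
python3 -c "
from h import *
need((.49,-.047,.12))"
```

```text
t 20.85 p [0.4473 0.292  0.1042] yaw 158.63 w 0.0857 F [0.1 0.1 0.9] tilt 0.07
[ 0.49  -0.047  0.12 ] units [-4.08 -7.5  -0.39]
```

>>> jog_arm --plan '[[[-0.4, -0.75, -0.04, 0, 0, 0], [-0.4, -0.75, -0.04, 0, 0, 0], [-0.4, -0.75, -0.04, 0, 0, 0], [-0.4, -0.75, -0.04, 0, 0, 0], [-0.4, -0.75, -0.04, 0, 0, 0], [-0.4, -0.75, -0.04, 0, 0, 0], [-0.4, -0.75, -0.04, 0, 0, 0], [-0.4, -0.75, -0.04, 0, 0, 0], [-0.4, -0.75, -0.04, 0, 0, 0], [-0.4, -0.75, -0.04, 0, 0, 0]]]'

```text
time_s: 21.85
position: [0.487, -0.0469, 0.1206]
tool_rot: [[-0.93, 0.367, -0.001], [0.367, 0.93, 0.0], [0.001, 0.0, -1.0]]
ft_force: [-0.4, 0.0, 0.3]
grip_width: 0.0856
```

>>> jog_arm --plan '[[[-0.08, 0, 0, 0, 0, 0], [0, 0, 0, 0, 0, 0], [0, 0, 0, 0, 0, 0]]]'

```text
time_s: 22.15
position: [0.4899, -0.0459, 0.1205]
tool_rot: [[-0.931, 0.365, -0.001], [0.365, 0.931, 0.0], [0.001, 0.0, -1.0]]
ft_force: [0.3, 0.3, 0.4]
grip_width: 0.0852
```

```bash
python3 -c "
from h import *
wl('flask','w7')
need((.494,-.048,.008))"
```

```text
0.79 [243. 154. 319. 278.] [206. 214. 211.] z 0.0259 circ [491.9 -48.7] 49.4 rect [493.7 -49.8] [51.8 94.2] 68.5
t 22.25 p [ 0.4899 -0.0457  0.1206] yaw 158.66 w 0.0854 F [ 0.4 -1.1 -0.9] tilt 0.03
[ 0.494 -0.048  0.008] units [-0.12 -0.02  2.82]
```

View pics/w7.png

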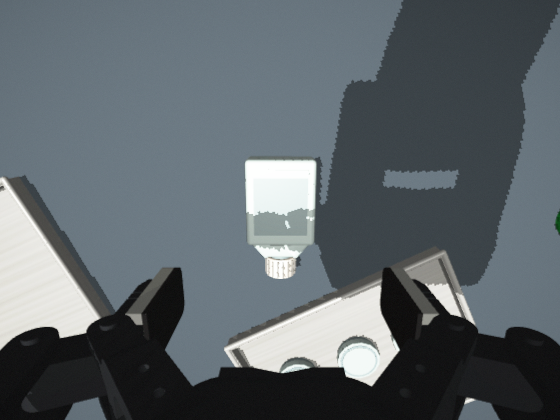

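Flask at (280,215), lying square to the jaws. Its rectangle is centred at (493.7,-49.8) mm with yaw -21.5°.

>>> jog_arm --plan '[[[-0.1, -0.05, 0.6, 0, 0, 0], [0, 0, 0.8, 0, 0, 0], [0, 0, 0.8, 0, 0, 0], [0, 0, 0.4, 0, 0, 0], [0, 0, 0.21, 0, 0, 0], [0, 0, 0, 0, 0, 0]]]'

```text
time_s: 22.85
position: [0.4929, -0.0494, 0.0078]
tool_rot: [[-0.931, 0.364, -0.001], [0.364, 0.931, 0.001], [0.001, -0.0, -1.0]]
ft_force: [0.6, -0.4, 0.2]
grip_width: 0.0855
```

>>> jog_arm --plan '[[[0, 0, 0, 0, 0, 0], [0, 0, 0, 0, 0, 0], [0, 0, 0, 0, 0, 0], [0, 0, 0, 0, 0, 0], [0, 0, 0, 0, 0, 0], [0, 0, 0, 0, 0, 0], [0, 0, 0, 0, 0, 0]]]' --grip -1

```text
time_s: 23.55
position: [0.4937, -0.05, 0.0093]
tool_rot: [[-0.931, 0.365, 0.002], [0.365, 0.931, -0.0], [-0.002, 0.0, -1.0]]
ft_force: [-0.2, 1.7, 6.4]
grip_width: 0.0515
```

>>> jog_arm --plan '[[[0, 0, -0.3, 0, 0, 0], [0, 0, -0.6, 0, 0, 0], [0, 0, -0.8, 0, 0, 0], [0, 0, -0.6, 0, 0, 0], [0, 0, 0, 0, 0, 0], [0, 0, 0, 0, 0, 0]]]'

```text
time_s: 24.15
position: [0.4931, -0.05, 0.1004]
tool_rot: [[-0.931, 0.365, 0.001], [0.365, 0.931, -0.0], [-0.001, -0.0, -1.0]]
ft_force: [-0.2, -0.8, -1.0]
grip_width: 0.0517
```

```bash
python3 -c "
from h import *
wl('flask','w8')
need((.4715,-.286,.095),(.4715,-.286,.011))"
```

```text
0.74 [214. 172. 349. 373.] [175. 185. 182.] z 0.1163 circ [488.2 -49.2] 47.7 rect [490.  -49.7] [50.7 91.5] 68.7
t 24.25 p [ 0.4926 -0.0498  0.0994] yaw 158.61 w 0.0515 F [ 0.4 -0.2 -0.5] tilt 0.1
[ 0.4715 -0.286   0.095 ] units [-1.66 -5.69  0.11]
[ 0.4715 -0.286   0.011 ] units [0.  0.  2.1]
```

View pics/w8.png

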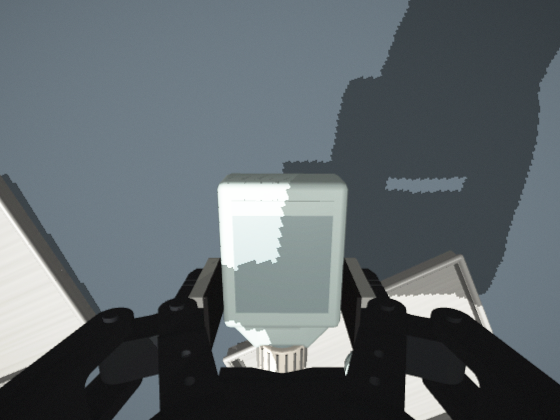

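>>> jog_arm --plan '[[[-0.1, -0.3, 0, 0, 0, 0], [-0.2, -0.6, 0, 0, 0, -0.4], [-0.2, -0.8, 0, 0, 0, -0.7], [-0.2, -0.8, 0, 0, 0, -0.7], [-0.1, -0.8, 0, 0, 0, -0.7], [0, -0.8, 0, 0, 0, -0.16], [0, -0.8, 0, 0, 0, 0], [0, -0.6, 0, 0, 0, 0], [0, -0.3, 0, 0, 0, 0], [0, 0, 0, 0, 0, 0]]]'

```text
time_s: 25.25
position: [0.4922, -0.2873, 0.0996]
tool_rot: [[-1.0, -0.024, -0.001], [-0.024, 1.0, 0.001], [0.001, 0.001, -1.0]]
ft_force: [0.7, -0.0, 0.4]
grip_width: 0.0513
```

```bash
python3 -c "
from h import *
wl('flask','w9')
need((.469,-.2887,.011))"
```

```text
0.7 [217. 170. 350. 374.] [135. 146. 142.] z 0.1162 circ [ 487.3 -287.3] 47.8 rect [ 489.2 -287.4] [91.5 50.5] 1.3
t 25.35 p [ 0.4924 -0.2852  0.0999] yaw -178.52 w 0.0516 F [-0.1 -0.3  0.1] tilt 0.08
[ 0.469  -0.2887  0.011 ] units [ 0.59 -0.07  2.22]
```

View pics/w9.png

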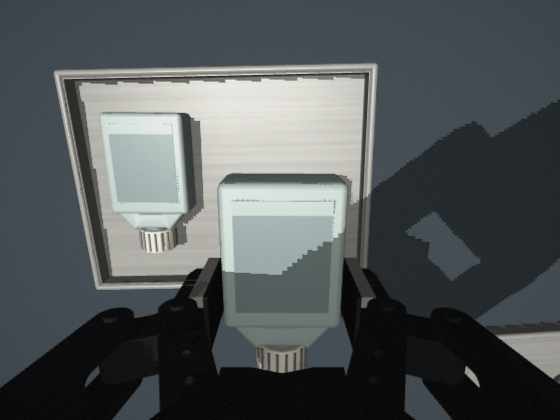

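The held flask is level at (283,255), and ref_flask lies at (147,180) with its cap pointing the same way. I'll measure ref_flask and the tray from this view.

Run:
```python
from h import *
ci=cam("wrist"); im,d=vision.get_image("wrist"); c,R,t=ci
def W3(x0,y0,x1,y1):
    m=np.zeros(d.shape,bool); m[y0:y1,x0:x1]=1; return cloud("wrist",d,m,ci)
P=W3(90,100,205,262); 
T=P[(P[:,2]>.024)&(P[:,2]<.035)]; r=cv2.minAreaRect((T[:,:2]*1000).astype(np.float32)); print("ref top face",r,np.median(T[:,2]))
T=P[(P[:,2]>.010)&(P[:,2]<.035)]; r=cv2.minAreaRect((T[:,:2]*1000).astype(np.float32)); print("ref all",r)
P=W3(40,50,390,300)
T=P[(P[:,2]>.0125)&(P[:,2]<.0165)]
print("floor",np.median(P[(P[:,2]<.008)&(P[:,2]>.001)][:,2]))
# corners of the rim's outer top (picture): (57,72),(376,66),(97,290)
print(onplane("wrist",[(57,72),(376,66),(97,290)],.015,ci).round(4))
P=W3(210,165,355,330); T=P[P[:,2]>.113]; print("held",cv2.minAreaRect((T[:,:2]*1000).astype(np.float32)),np.median(T[:,2]))
need((.469,-.2887,.011))
```

```text
ref top face ((469.6650390625, -377.4752197265625), (93.72357940673828, 52.04225158691406), 1.291670560836792) 0.02821642822554364
ref all ((477.1024169921875, -388.9936828613281), (109.76544952392578, 75.1128921508789), 0.015492602251470089)
floor 0.0031740481304142884
[[ 0.4    -0.431   0.015 ]
 [ 0.3911 -0.2297  0.015 ]
 [ 0.5538 -0.4253  0.015 ]]
held ((480.9830017089844, -286.53472900390625), (67.54228973388672, 60.359214782714844), 1.504190444946289) 0.11594691024167031
t 25.4 p [ 0.4925 -0.2849  0.1001] yaw -178.49 w 0.0518 F [ 0.4  0.3 -1. ] tilt 0.07
[ 0.469  -0.2887  0.011 ] units [ 0.59 -0.08  2.23]
```

>>> jog_arm --plan '[[[0.27, -0.07, 0, 0, 0, 0], [0.3, -0.07, 0, 0, 0, 0], [0, 0, 0.4, 0, 0, 0], [0, 0, 0.6, 0, 0, 0], [0, 0, 0.5, 0, 0, 0], [0, 0, 0.3, 0, 0, 0], [0, 0, 0.2, 0, 0, 0], [0, 0, 0.1, 0, 0, 0], [0, 0, 0.03, 0, 0, 0], [0, 0, 0, 0, 0, 0]]]'

```text
time_s: 26.4
position: [0.4702, -0.2923, 0.0156]
tool_rot: [[-1.0, -0.026, 0.001], [-0.026, 1.0, -0.001], [-0.001, -0.001, -1.0]]
ft_force: [-0.3, -0.0, 0.0]
grip_width: 0.0513
```

>>> jog_arm --plan '[[[0, 0, 0.02, 0, 0, 0], [0, 0, 0, 0, 0, 0], [0, 0, 0, 0, 0, 0]]]'

```text
time_s: 26.7
position: [0.4701, -0.2922, 0.0146]
tool_rot: [[-1.0, -0.026, 0.0], [-0.026, 1.0, -0.0], [-0.0, -0.0, -1.0]]
ft_force: [0.1, -0.3, -0.7]
grip_width: 0.0513
```

>>> jog_arm --plan '[[[0, 0, 0.02, 0, 0, 0], [0, 0, 0.015, 0, 0, 0], [0, 0, 0, 0, 0, 0]]]'

```text
time_s: 27.0
position: [0.47, -0.2921, 0.0128]
tool_rot: [[-1.0, -0.026, -0.0], [-0.026, 1.0, 0.0], [0.0, 0.0, -1.0]]
ft_force: [-0.0, -0.1, -0.8]
grip_width: 0.0511
```

>>> jog_arm --plan '[[[0, 0, 0.015, 0, 0, 0], [0, 0, 0, 0, 0, 0]]]'

```text
time_s: 27.2
position: [0.4701, -0.2922, 0.0124]
tool_rot: [[-1.0, -0.026, 0.0], [-0.026, 1.0, -0.0], [-0.0, -0.0, -1.0]]
ft_force: [0.0, -0.2, 1.8]
grip_width: 0.0509
```

Contact (1.8 N). Releasing, then lifting clear and away for a check.

>>> jog_arm --plan '[[[0, 0, 0, 0, 0, 0], [0, 0, 0, 0, 0, 0], [0, 0, 0, 0, 0, 0], [0, 0, 0, 0, 0, 0]]]' --grip 0.5

```text
time_s: 27.6
position: [0.47, -0.2922, 0.0123]
tool_rot: [[-1.0, -0.026, -0.0], [-0.026, 1.0, 0.0], [0.0, 0.0, -1.0]]
ft_force: [-0.0, -0.3, 1.1]
grip_width: 0.0639
```

>>> jog_arm --plan '[[[0, 0, -0.3, 0, 0, 0], [0, 0, -0.6, 0, 0, 0], [0, 0, -0.9, 0, 0, 0], [0, 0, -0.9, 0, 0, 0], [0, 0, -0.9, 0, 0, 0], [0, 0, -0.5, 0, 0, 0], [0, 0, 0, 0, 0, 0]]]'

```text
time_s: 28.3
position: [0.4709, -0.2929, 0.1802]
tool_rot: [[-1.0, -0.026, 0.005], [-0.026, 1.0, -0.005], [-0.005, -0.005, -1.0]]
ft_force: [-0.5, 0.2, -0.0]
grip_width: 0.0641
```

>>> jog_arm --plan '[[[0.6, 0.8, 0, 0, 0, 0], [0.6, 0.8, 0, 0, 0, 0], [0.5, 0.9, 0, 0, 0, 0], [0, 0.9, 0, 0, 0, 0], [0, 0.9, 0, 0, 0, 0], [0, 0.9, 0, 0, 0, 0], [0, 0.9, 0, 0, 0, 0], [0, 0.8, 0, 0, 0, 0], [0, 0, 0, 0, 0, 0]]]'

```text
time_s: 29.2
position: [0.3938, -0.0151, 0.176]
tool_rot: [[-1.0, -0.029, -0.001], [-0.029, 1.0, 0.001], [0.001, 0.001, -1.0]]
ft_force: [0.4, -0.9, -0.1]
grip_width: 0.0637
```

Run:
```python
from h import *
im,d=vision.get_image('top'); cv2.imwrite('pics/t10.png',im[...,::-1]); ci=cam("top")
im2,_=vision.get_image('scene'); cv2.imwrite('pics/s10.png',im2[...,::-1])
for q in ("small_a","large","flask"):
    for r in spotter.trace("top",q):
        m=r["pixels"];P=cloud("top",d,m,ci);zt=np.percentile(P[:,2],75)
        v,u=np.nonzero(m);W=(onplane("top",np.c_[u,v],zt,ci)[:,:2]*1000).astype(np.float32);rr=cv2.minAreaRect(W)
        print(q,round(r["score"],2),np.round(r["rect"]),im[m].mean(0).round(),"z",zt.round(4),np.round(rr[0],1),np.round(rr[1],1),round(rr[2],1))
need((.4,0,.2))
```

```text
small_a 0.69 [180. 168. 196. 184.] [ 88. 178. 105.] z 0.0132 [589.1 176.3] [35.1 34.8] 29.4
small_a 0.57 [276. 146. 291. 160.] [214. 222. 221.] z 0.0154 [644.3 -31.7] [37.4 33.9] 1.6
small_a 0.47 [250. 142. 265. 160.] [214. 222. 221.] z 0.0154 [640.2  20. ] [37.3 33.8] 1.9
small_a 0.17 [382. 209. 414. 254.] [202. 209. 208.] z 0.0287 [ 469.5 -289.8] [56.8 94.8] 89.5
large 0.86 [116. 221. 145. 246.] [220. 227. 226.] z 0.0197 [449.1 291.4] [60.3 55.7] 65.4
large 0.74 [249. 142. 265. 161.] [211. 218. 217.] z 0.0152 [640.2  21.1] [42. 36.] 1.8
large 0.7 [194. 274. 205. 294.] [189. 116.  71.] z 0.016 [345.9 137.8] [11.5 41.6] 70.3
flask 0.66 [386. 210. 411. 252.] [203. 210. 209.] z 0.0288 [ 470.2 -288.7] [54.6 93.4] 89.5
t 29.45 p [ 0.395  -0.0188  0.1762] yaw -178.59 w 0.0641 F [ 0.2 -0.7  0.4] tilt 0.02
[0.4 0.  0.2] units [-0.14  0.47 -0.6 ]
```

View pics/t10.png

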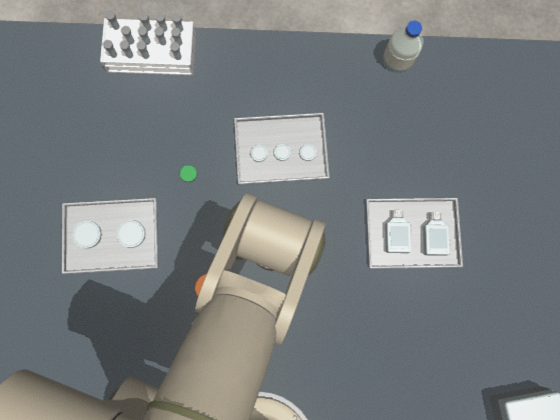

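View pics/s10.png

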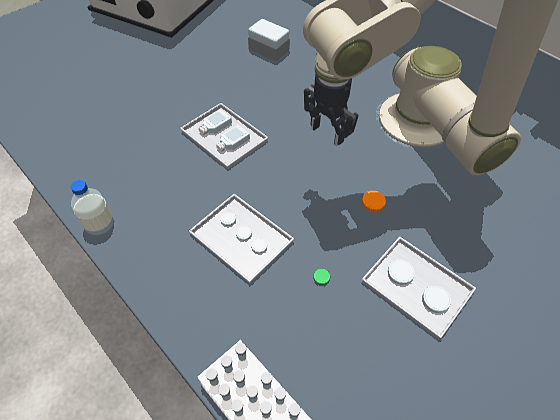

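Both pictures show all the vessels flat in the right trays: small dishes in a row at (259,153), (282,152) and (307,152), large dishes at (87,234) and (131,234), and flasks parallel at (399,232) and (437,235). The vessels that were already there have not moved, and the gripper touches nothing. Handing in.

```bash
python3 -c "
from rig import close_job
print(close_job())"
```

```text
the job is handed in; nothing more can be done
None
```

All four vessels are in the trays with their own kind, and I handed the job in at about 29.5 s of the 99 s allowed. I set down the two small dishes first, then the large dish, then the flask. Each was lowered until light contact (2–11 N) before release.

**Last checks (top and scene pictures):**
- **Lying flat:** lid tops read about 15 mm for the small dishes, 20 mm for the large dish and 29 mm for the flask. That matches each vessel's height plus the 3 mm tray floor, to within 1 mm.
- **Flask:** it lies parallel to the other flask to within about 2°, cap the same way, with its centre about level along the tray.
- **Left alone:** the vessels already in the trays are at the same pixels as at the start. I never gripped the green and orange look-alikes. Green had not moved; orange was partly hidden by the arm in the top picture, but the scene picture shows it in place.

**Disagreements:** the networks sometimes confused classes, for example giving "large" for the orange dish and for a small dish. I settled those by colour, size and the pictures. An upward force of about 5–8 N showed each time the jaws closed; nothing moved because of it.

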